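# Clamp a tube offcut in the drilling jig

### The arm

A 7-joint arm with a two-finger parallel gripper is mounted at the origin on the work surface. World frame = base frame: x ahead of the robot, y to its left, z up, the work surface at z = 0. Lengths are in mm, angles in rad, forces in N, time in s.
With the tool pointing down it reaches from about 400 to 875 mm from the base axis. Payload 4.4 kg.
Tool frame: the origin (TCP) lies midway between the tips of the shut fingers; the grasp point (between the pads) lies 19 mm behind it; z points along the fingers, y is the line along which they close (so a half turn about z gives the same grasp; the last joint's range is limited). The gripper opens to 85 mm and grips with 20 to 120 N. Pads are 22 mm wide; open, the fingers measure 114 mm over their backs; the gripper's body (76 mm by 85 mm) begins 54 mm behind the grasp point. The pads swing forward as they close: fully open they stand 13 mm farther back than shut.
Start: joints at [-1.208, 0.628, 0.038, 1.517, -0.027, 0.996, -0.02], TCP at [270.236, 591.177, 231.313] pointing down, gripper open.
Joint ranges: [-3.06, 3.06], [-0.37, 2.12], [-1.25, 1.32], [0.18, 2.47], [-1.1, 4.24], [0.23, 1.98], [-2.94, 2.94]. Speed limits (rad/s): [2.57, 2.57, 3.14, 3.14, 3.14, 3.14, 3.14].

### API

Orientations are given as [roll, pitch, yaw] about the fixed x, y, z axes, in that order (R = Rz(yaw) Ry(pitch) Rx(roll)).
In Python, from cell import ctrl gives the robot as it stands.
- The arm moves only by the shell command python3 -m handwheel 'ROWS'. ROWS is JSON, a list of rows, each a list of 3 entries, a list of its own where there are three numbers: the turn, a rotation vector about the tool's x, y, z in degrees, then the shift along the tool's x, y, z in m, then the closure, from 0 (fully open) to 1 (shut). A call has 1 to 5 rows; each row shifts and turns the commanded pose from where the row before left it, along the tool's axes as they then stand; what a row does not reach is not made up. A row lasts 1/12 s, in which the tool goes at most 41.7 mm and 7.16 degrees, less where a joint would pass 70% of its speed; a pose out of reach is approached as far as the arm can. A call is refused whole if a number of a shift passes 0.0417 or a number of a turn 7.16, either way. A call with a gripper value outside its range is refused whole. The fingers move at their own pace and stop on an object; the grip force is fixed at half the most. Time passes only in rows, so rows that do not move let the fingers close. It gives the time, the measured TCP pose, the force, the opening and the grip force at its end, in the units of the state.
- ctrl.read_state(): the state, without advancing time (a new reading comes with each control period).
- ctrl.get_image(name): name is "side" or "top"; returns a dict with "pixels" (420x560x3 uint8, red, green, blue), "fx", "fy", "cx", "cy" (pixels), "pose" (4x4, takes a point from camera to world coordinates). Camera axes: x right, y up, looking along -z (the intrinsics and any distortion apply to the point x, -y, -z); pixel columns grow to the right and rows downward; lengths in mm; the calibration is good to about 2 mm. A picture is of the moment at which its call begins. There is no depth.
- ctrl.finish_job(): hands the job in; it is judged then, once.
The state is a dict: "clock": time; "qpos": joint angles; "qd": joint speeds; "tau": joint torques, N m; "eef_pos": TCP position; "tool_rot": TCP orientation; "force": force on the tool from outside, world axes, zero at the start; "torque": the same for the moment, N m; "width": finger opening in mm; "gripper_force": force on a finger pad.
Only numpy, scipy, OpenCV 4.12 (cv2) and the standard library are available. Lean on these libraries where they do the work, as an engineer would, in place of code of your own. Each camera call takes 0.05 s, during which the arm holds its last target. There are 200 camera calls.

### The job

Clamp the longer of the two square-tube offcuts in the drilling jig: loosen the carriage's clamp knob fully and slide the carriage back to make room, lay the tube lengthwise on the jig's rail with its end between the two ears at the fixed jaw and let go of it, then slide the carriage up so that the tube is held snugly, without gaps, between carriage and fixed jaw, and turn the knob fully home to lock it. Leave the shorter offcut, the jar, the spray can and the tin where they stand.

Things in the scene. Friction and masses are not known exactly. Their poses are not given: they have to be found in the camera images.
- jig: Fixed drilling jig: aluminium base 100 x 250 x 12 mm (x, y, z), steel rail 24 mm wide along y, top 30 mm above the bench. Origin: centre of the base's underside; z up; y from fixed jaw to carriage. Fixed jaw: dark block 64 wide, 66 high, its face (toward +y) at y = -100 mm. At it, two ears 7 thick, y = -101 to -77, 46 high, stand astride the rail, 35 mm apart inside.
- seat (a point): Point fixed on the jig where the centre of the long tube is when it lies on the rail butted against the fixed jaw: 50 mm from the jaw's face, over the middle of the rail, 45 mm above the bench. Axes as the jig's.
- carriage (a joint): Carriage slide, m: the clear gap between fixed jaw and carriage face (travel 0 to 0.145, growing toward the jig's +y). Aluminium block 64 mm wide (x), 55 long (y), top 62 above the bench, astride the rail. Slides with about 1.5 N when the clamp is free, else locked. Starts locked, the gap too short for the long tube.
- clamp (a joint): Clamp knob angle, rad: 0 = fully tight (stop), 1.4 = fully loose (stop). Grows anticlockwise seen from above; clockwise tightens. The brake bites below about 0.6; above, the carriage is free. It turns with 0.05 N m (0.1 when biting), has no spring and stays where left.
- knob_grip (a point): Point on the knob's vertical axis at grip height, 92 mm above the bench. Knob: upright black bar 48 mm long, 13 thick, 77 to 107 mm above the bench, on a short stem in the middle of the carriage's top, 27.5 mm behind its face. This point's x runs along the bar (along the jig's x when the clamp is at 0), z up. The carriage can be dragged by the knob.
- carriage_face (a point): Middle of the carriage's face toward the fixed jaw, 45 mm above the bench. Axes as the jig's.
- long_mid (a point): Centre of the longer offcut: square steel tube 30 x 30 mm, 100 mm long, 3 mm wall, about 0.25 kg, lying in the tray. x along its length, z up. It is the same either way round.
- short_mid (a point): Centre of the shorter offcut: the same square tube, 65 mm long, x along its length. Leave it.
- tray: Flat steel tray fixed on the bench, 220 x 270 mm (x, y), floor 4 mm thick, rim 9 mm high. Origin: centre of its underside. The offcuts and the jar stand on its floor.
- jar: Closed glass jar, radius 26 mm, 75 mm high, standing in the tray; origin at the centre of its underside. Leave it.
- spray: Spray can, radius 27 mm, 150 mm high, standing on the bench beyond the jig; origin at the centre of its underside. Leave it.
- tin: Round grease tin, radius 37.5 mm, 62 mm high, standing on the bench on the robot's side of the jig; origin at the centre of its underside. Leave it.
Mind the look-alikes: they are no part of the job. What is shaped like the part that bears long_mid but purple or red is not meant.

How it is judged:
By the outcome, as a careful person would: the job done as asked, in the order asked, and still so for the second after the job is handed in, with the robot touching nothing.
It also fails if it takes over 70 s, if anything falls off the work surface, if the arm or the gripper's body presses on something with over 40 N, if the wrist force passes 120 N, or if a joint passes its speed limit or range.

## Working session

There is one attempt and no reset: what is moved stays moved. The work goes in short steps, Python scripts to look and compute and a shell command to move; the robot and the scene stay as the last step left them, time stands still between calls to the robot, and variables do not carry over. Pictures are saved under pics/ and viewed, at most 10 in all, crops included, and the job is handed in when it is done.

```bash
ls; mkdir -p pics; python3 - <<'E'
from cell import ctrl
import cv2
for n in("top","side"):
    d=ctrl.get_image(n); cv2.imwrite(f"pics/{n}0.png",d["pixels"][:,:,::-1]); print({k:(v if k!="pixels" else 0) for k,v in d.items()})
print(ctrl.read_state())
E
```

```text
pics
{'pixels': 0, 'fx': 499.51985814406333, 'fy': 499.51985814406333, 'cx': 286.10386530413757, 'cy': 205.29014496485962, 'pose': array([[ 1.46512109e-02,  9.88976000e-01, -1.47349290e-01,
         3.40808620e+02],
       [-9.99875432e-01,  1.36258007e-02, -7.96607805e-03,
         5.23674328e+00],
       [-5.87050794e-03,  1.47447648e-01,  9.89052440e-01,
         1.10933383e+03],
       [ 0.00000000e+00,  0.00000000e+00,  0.00000000e+00,
         1.00000000e+00]])}
{'pixels': 0, 'fx': 473.2921216541331, 'fy': 473.2921216541331, 'cx': 291.0490136275217, 'cy': 212.78358729030552, 'pose': array([[-9.99681772e-01, -9.10634474e-04, -2.52096381e-02,
         4.54250115e+02],
       [-2.11608434e-02, -5.13739236e-01,  8.57685383e-01,
         8.87351570e+02],
       [-1.37322181e-02,  8.57945901e-01,  5.13556480e-01,
         6.22240355e+02],
       [ 0.00000000e+00,  0.00000000e+00,  0.00000000e+00,
         1.00000000e+00]])}
{'clock': 0.1, 'qpos': array([-1.207792  ,  0.62930011,  0.03845227,  1.51823825, -0.02702178,
        0.99630145, -0.02002489]), 'qd': array([-6.37545696e-06, -4.90582098e-03,  2.12295535e-04, -2.30212292e-03,
       -2.18453566e-03, -6.80047673e-04,  1.01894153e-03]), 'tau': array([ 3.00958236e-03, -5.64529824e+01,  1.23021327e+00, -1.93973190e+01,
        1.11978542e-02,  5.50001540e-03, -1.33996016e-05]), 'eef_pos': array([270.00099055, 590.6654866 , 230.4605715 ]), 'tool_rot': array([-3.13986349e+00,  5.52682826e-06,  2.71274618e+00]), 'force': array([ 0.09145967,  0.48089539, -0.03479747]), 'torque': array([-0.01374661,  0.03537426,  0.00863577]), 'gripper_force': 0.0, 'width': 85.35816838347768}
```

View pics/top0.png

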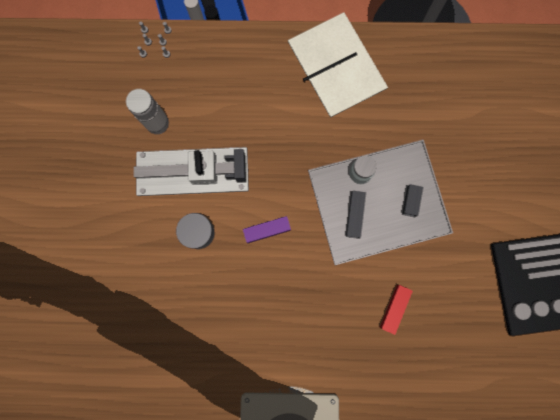

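View pics/side0.png

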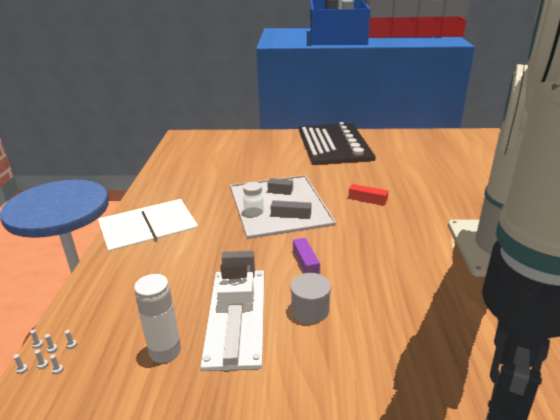

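Top view: long tube at (356,214), short one at (413,200), jar at (364,168), jig at about (190,172) with its jaw at (238,165) and the knob at (200,162). The tin is at (195,231) and the spray can at (150,110). I'll measure these now.

```bash
cat > h.py <<'E'
import numpy as np, cv2
from cell import ctrl
def ray(d,u,v,z):
    P=d["pose"]; r=P[:3,:3]@np.array([(u-d["cx"])/d["fx"],-(v-d["cy"])/d["fy"],-1.])
    o=P[:3,3]; return (o+r*(z-o[2])/r[2])[:2]
def proj(d,p):
    P=d["pose"]; c=P[:3,:3].T@(np.array(p)-P[:3,3]); return np.array([d["cx"]-d["fx"]*c[0]/c[2],d["cy"]+d["fy"]*c[1]/c[2]])
def blob(d,roi,f,z,k=None):
    x0,y0,x1,y1=roi; m=np.zeros(d["pixels"].shape[:2],np.uint8)
    m[y0:y1,x0:x1]=f(d["pixels"].astype(int))[y0:y1,x0:x1]*255
    c=max(cv2.findContours(m,cv2.RETR_EXTERNAL,cv2.CHAIN_APPROX_NONE)[0],key=cv2.contourArea)
    w=np.array([ray(d,p[0][0],p[0][1],z) for p in c],np.float32)
    (cx,cy),(a,b),ang=cv2.minAreaRect(w); bx=cv2.boxPoints(((cx,cy),(a,b),ang))
    e=max([bx[1]-bx[0],bx[2]-bx[1]],key=np.linalg.norm)
    return np.round([cx,cy,max(a,b),min(a,b),np.degrees(np.arctan2(e[1],e[0]))%180],1), cv2.boundingRect(c)
E
python3 - <<'E'
from h import *
d=ctrl.get_image("top"); s=ctrl.get_image("side")
dark=lambda t:(lambda I:I.max(2)<t)
for t in(60,75,90):
  for n,roi,z in(("long",(338,185,374,245),34),("short",(395,178,430,222),34),("knob",(190,145,212,180),107),("jaw",(232,145,250,185),66)):
    print(t,n,*blob(d,roi,dark(t),z))
I=d["pixels"].astype(int)
print("base",*blob(d,(120,135,262,205),lambda I:(I.min(2)>120),12))
big=cv2.resize(d["pixels"][130:250,120:260],None,fx=5,fy=5,interpolation=cv2.INTER_CUBIC)
b2=cv2.resize(s["pixels"][235:375,180:350],None,fx=4.2,fy=4.2,interpolation=cv2.INTER_CUBIC)
cv2.imwrite("pics/a.png",big[:,:,::-1]);cv2.imwrite("pics/b.png",b2[:,:,::-1])
E
```

```text
60 long [ 485.3 -121.9   95.2    3.8  172.7] (346, 192, 7, 44)
60 short [ 517.7 -245.7   61.3    7.4  169.9] (402, 186, 8, 28)
60 knob [576.8 194.8  48.8  14.4   2.4] (195, 151, 8, 24)
60 jaw [574.1 106.5  57.8  28.  156.4] (232, 154, 14, 28)
75 long [ 486.4 -121.9   97.4    8.   171.7] (345, 191, 9, 45)
75 short [ 516.  -257.4   65.3   33.9  168.2] (402, 185, 19, 32)
75 knob [577.8 194.8  51.1  15.5   7. ] (194, 150, 10, 25)
75 jaw [581.  116.7  68.2  27.8   1.8] (232, 150, 14, 32)
90 long [ 484.4 -134.9  100.2   33.5  173.3] (345, 191, 20, 47)
90 short [ 516.4 -258.1   68.    36.8  168.5] (401, 185, 22, 32)
90 knob [577.8 194.8  51.6  15.9   7. ] (194, 150, 10, 25)
90 jaw [581.  116.7  68.2  27.8   1.8] (232, 150, 14, 32)
base [579.6 229.9 254.4  99.6  93.3] (134, 147, 114, 48)
```

View pics/a.png

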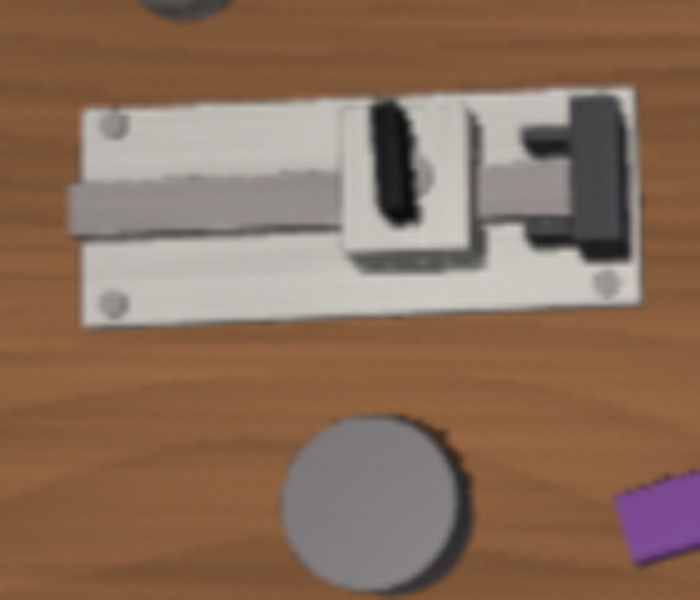

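```bash
python3 - <<'E'
from h import *
d=ctrl.get_image("top"); s=ctrl.get_image("side")
C=[ray(d,120+x/5-.4,130+y/5-.4,12) for x,y in((82,111),(634,87),(641,303),(85,326))]
C=np.array(C); print(C.round(1)); print("jig",C.mean(0), [np.linalg.norm(C[i]-C[i-1]).round(1) for i in range(4)])
y=(C[0]+C[3]-C[1]-C[2]); print("yang",np.degrees(np.arctan2(y[1],y[0])))
# jaw top corners, knob top ends
for n,z,p in(("carr",62,[(345,108),(465,102),(470,250),(345,252)]),("jaw",66,[(572,97),(612,95),(618,245),(578,245)]),("knob",107,[(382,103),(400,218)])):
  w=np.array([ray(d,120+x/5-.4,130+y/5-.4,z) for x,y in p]); print(n,w.round(1).tolist(),w.mean(0).round(1))
print("spray",ray(d,139,99,150),"tin",ray(d,120+370/5,130+503/5,62),"jar",ray(d,364,163,75))
for t in(70,80,90,100):
  print(t,[blob(s,roi,lambda I:(I.max(2)<t),34) for roi in((268,195,315,222),(264,176,297,197))])
# top face of long tube in the top image: column brightness profile
g=d["pixels"].astype(int).max(2); print(g[205,340:372],g[225,340:372])
E
```

```text
[[621.9 355.3]
 [636.3 105.8]
 [537.2 100.1]
 [523.4 348.1]]
jig [579.68401816 227.30830048] [np.float64(98.8), np.float64(249.9), np.float64(99.3), np.float64(248.4)]
yang 93.24772942981338
carr [[611.9, 225.7], [615.2, 174.0], [550.2, 169.5], [548.6, 223.0]] [581.5 198. ]
jaw [[617.0, 127.4], [618.1, 110.2], [552.5, 105.9], [552.2, 122.9]] [584.9 116.6]
knob [[602.6, 201.0], [554.2, 191.7]] [578.4 196.3]
spray [695.53372154 311.63708786] tin [440.27497274 206.86441855] jar [ 587.74294105 -150.10403353]Traceback (most recent call last):
  File "<stdin>", line 11, in <module>
  File "h.py", line 11, in blob
    c=max(cv2.findContours(m,cv2.RETR_EXTERNAL,cv2.CHAIN_APPROX_NONE)[0],key=cv2.contourArea)
ValueError: max() iterable argument is empty
```

View pics/b.png

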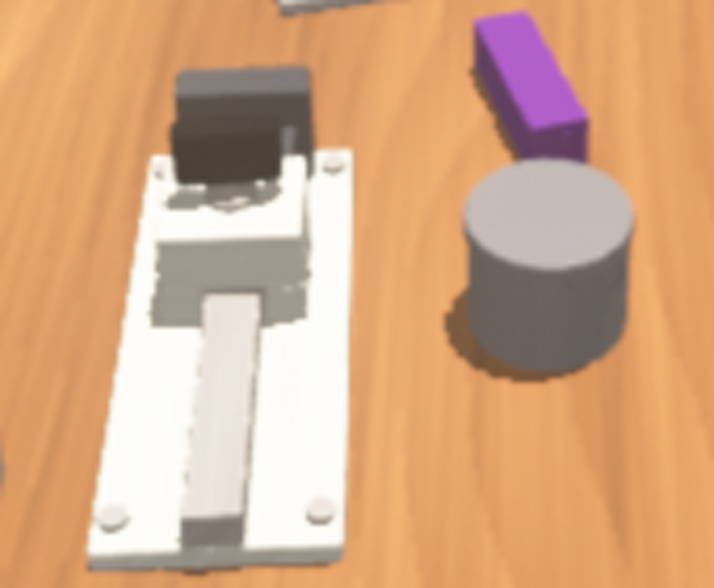

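Jig centre is about (580, 227) with its y axis at 93°. Knob is at about (581, 197) with its bar at roughly 8°, and the gap is about 42 mm. All of this fits the sizes given, so I'm moving to the knob.

```bash
cat > d.py <<'E'
# python3 d.py x y z yaw_deg -> tool shift (mm) and tool-z turn (deg), from the measured pose
import sys,numpy as np
from scipy.spatial.transform import Rotation as R
from cell import ctrl
s=ctrl.read_state(); r=R.from_euler("xyz",s["tool_rot"]).as_matrix()
print("t",round(s["clock"],2),"tcp",s["eef_pos"].round(1),"rpy",np.degrees(s["tool_rot"]).round(1),"F",s["force"].round(1),"T",s["torque"].round(2),"w",round(s["width"],1),"g",round(s["gripper_force"],1),"q7",s["qpos"][6].round(2))
if len(sys.argv)>1:
    a=[float(v) for v in sys.argv[1:]]
    print("tool shift mm",(r.T@(np.array(a[:3])-s["eef_pos"])).round(1),"turn z",round((-(a[3]-np.degrees(s["tool_rot"][2]))+180)%360-180,1))
E
for i in 1 2 3; do python3 -m handwheel '[[[0,0,0],[-0.03,-0.015,0.003],0.3],[[0,0,0],[-0.03,-0.015,0.003],0.3],[[0,0,0],[-0.03,-0.015,0.003],0.3],[[0,0,0],[-0.03,-0.015,0.003],0.3],[[0,0,0],[-0.03,-0.015,0.003],0.3]]'; done
for i in 1 2 3 4; do python3 -m handwheel '[[[0,0,7],[0,0,0],0.3],[[0,0,7],[0,0,0],0.3],[[0,0,7],[0,0,0],0.3],[[0,0,7],[0,0,0],0.3],[[0,0,7],[0,0,0],0.3]]' ; done
python3 d.py 581.4 197.5 120 8
python3 - <<'E'
from h import *
s=ctrl.get_image("side");d=ctrl.get_image("top")
for t in(100,120,140):
  for im,roi in((s,(268,198,318,222)),(d,(338,185,374,245))):
    try: print(t,*blob(im,roi,lambda I:(I.max(2)<t),34))
    except Exception as e: print(t,e)
cv2.imwrite("pics/c.png",cv2.resize(np.hstack([d["pixels"][150:250,300:440],s["pixels"][170:270,220:360]]),None,fx=2.8,fy=2.8)[:,:,::-1])
E
```

```text
clock: 0.72
eef_pos: [376.2, 459.3, 216.2]
tool_rot: [3.141, 0.0, 2.713]
force: [0.9, 0.2, -0.3]
width: 59.8
gripper_force: 0.0
clock: 1.13
eef_pos: [481.6, 328.7, 201.3]
tool_rot: [3.141, 0.0, 2.713]
force: [1.2, 1.0, -0.2]
width: 60.0
gripper_force: 0.0
clock: 1.55
eef_pos: [586.8, 198.0, 186.2]
tool_rot: [3.141, -0.0, 2.713]
force: [-0.3, 0.6, 0.1]
width: 59.5
gripper_force: 0.0
clock: 1.97
eef_pos: [586.0, 199.4, 186.2]
tool_rot: [-3.142, -0.0, 2.096]
force: [-0.3, -0.1, -0.9]
width: 60.0
gripper_force: 0.0
clock: 2.38
eef_pos: [585.9, 199.6, 186.3]
tool_rot: [-3.142, -0.0, 1.485]
force: [0.5, -0.7, 0.5]
width: 59.9
gripper_force: 0.0
clock: 2.8
eef_pos: [585.9, 199.7, 186.3]
tool_rot: [-3.141, -0.0, 0.874]
force: [-0.1, 0.8, 0.3]
width: 59.8
gripper_force: 0.0
clock: 3.22
eef_pos: [585.9, 199.7, 186.3]
tool_rot: [-3.141, 0.0, 0.264]
force: [-0.0, 0.2, 0.1]
width: 59.8
gripper_force: 0.0
t 3.22 tcp [585.9 199.7 186.3] rpy [-180.     0.    15.1] F [-0.   0.2  0.1] T [-0.02  0.01 -0.  ] w 59.8 g 0.0 q7 -1.17
tool shift mm [-4.9  1.  66.3] turn z 7.1
100 [486.6 -98.4  94.   39.  172.8] (272, 207, 38, 11)
100 [ 484.5 -135.   100.4   33.8  173.3] (345, 191, 20, 47)
120 [ 486.4 -101.1   97.7   46.8  174.2] (271, 206, 40, 12)
120 [ 484.1 -135.4  102.9   34.7  173.3] (345, 191, 21, 48)
140 [ 486.2 -100.1   99.3   53.8  174.9] (270, 206, 41, 13)
140 [ 484.3 -136.   103.9   36.2  173.5] (345, 190, 21, 49)
```

View pics/c.png

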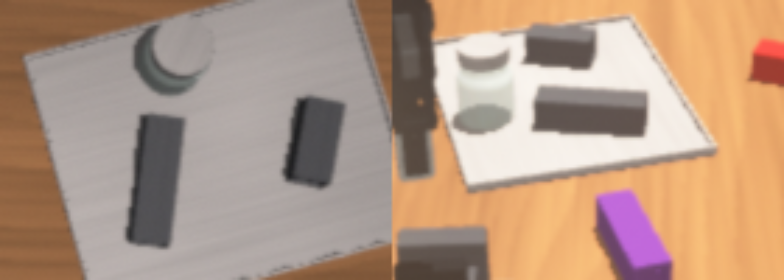

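The crop shows the tube alone on the tray: dark top face at (158,180), jar at (180,50), clear of where the fingers will go. Tube centre is about (486, -137) at 173°. Lowering onto the knob.

```bash
python3 -m handwheel '[[[0,0,7],[-0.005,0.001,0],0.3],[[0,0,0],[0,0,0.03],0.4],[[0,0,0],[0,0,0.03],0.4],[[0,0,0],[0,0,0.03],0.4],[[0,0,0],[0,0,0.02],0.4]]'
python3 -m handwheel '[[[0,0,0],[0,0,0],0.4],[[0,0,0],[0,0,0],0.4]]'
python3 d.py 581.4 197.5 74 8
python3 - <<'E'
from h import *
d=ctrl.get_image("top");s=ctrl.get_image("side")
cv2.imwrite("pics/d.png",cv2.resize(np.hstack([d["pixels"][120:220,140:260],s["pixels"][220:320,170:290]]),None,fx=3.3,fy=3.3)[:,:,::-1])
E
```

```text
clock: 3.73
eef_pos: [579.9, 197.5, 73.8]
tool_rot: [-3.141, 0.003, 0.152]
force: [-1.1, -0.8, -0.5]
width: 51.3
gripper_force: 0.0
clock: 3.9
eef_pos: [580.9, 196.9, 75.8]
tool_rot: [3.141, 0.002, 0.149]
force: [-0.0, 0.1, 1.3]
width: 51.2
gripper_force: 0.0
t 3.9 tcp [580.9 196.9  75.8] rpy [1.8e+02 1.0e-01 8.6e+00] F [-0.   0.1  1.3] T [ 0.02 -0.1  -0.01] w 51.2 g 0.0 q7 -1.16
tool shift mm [ 0.5 -0.5  1.8] turn z 0.6
```

View pics/d.png

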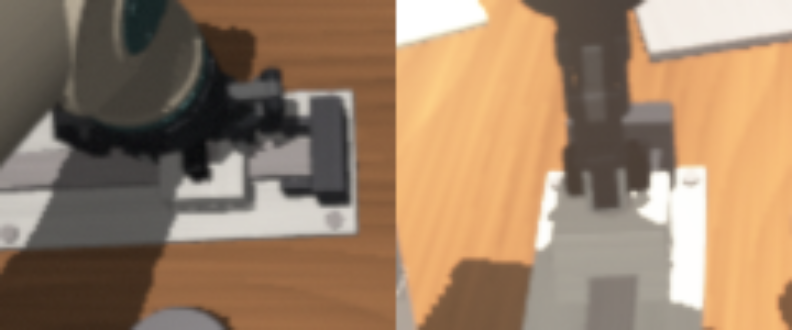

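The fingers stand in front of and behind the knob bar (right half at about (605,180)). Closing on it.

```bash
python3 -m handwheel '[[[0,0,0],[0,0,0.002],0.7],[[0,0,0],[0,0,0],0.8],[[0,0,0],[0,0,0],1],[[0,0,0],[0,0,0],1],[[0,0,0],[0,0,0],1]]'
python3 -m handwheel '[[[0,0,0],[0,0,0],1],[[0,0,0],[0,0,0],1],[[0,0,0],[0,0,0],1]]'; python3 d.py
```

```text
clock: 4.42
eef_pos: [581.7, 198.2, 75.4]
tool_rot: [-3.14, -0.001, 0.148]
force: [-1.9, 0.7, 5.6]
width: 12.0
gripper_force: 58.7
clock: 4.67
eef_pos: [581.6, 198.2, 75.4]
tool_rot: [-3.14, -0.001, 0.148]
force: [-1.6, 1.9, 6.4]
width: 11.8
gripper_force: 58.7
t 4.67 tcp [581.6 198.2  75.4] rpy [-1.799e+02 -1.000e-01  8.500e+00] F [-1.6  1.9  6.4] T [ 0.28  0.3  -0.04] w 11.8 g 58.7 q7 -1.16
```

```bash
for i in 1 2; do python3 -m handwheel '[[[0,0,-6.5],[0,0,0],1],[[0,0,-6.5],[0,0,0],1],[[0,0,-6.5],[0,0,0],1],[[0,0,-6.5],[0,0,0],1],[[0,0,-6.5],[0,0,0],1]]'; python3 d.py; done
python3 -m handwheel '[[[0,0,-6],[0,0,0],1],[[0,0,-3],[0,0,0],1],[[0,0,0],[0,0,0],1]]'; python3 d.py
```

```text
clock: 5.08
eef_pos: [581.5, 198.4, 75.4]
tool_rot: [-3.141, -0.002, 0.721]
force: [-2.0, 1.7, 4.3]
width: 11.7
gripper_force: 58.7
t 5.08 tcp [581.5 198.4  75.4] rpy [-1.799e+02 -1.000e-01  4.130e+01] F [-2.   1.7  4.3] T [ 0.25  0.39 -0.08] w 11.7 g 58.7 q7 -0.72
clock: 5.5
eef_pos: [581.3, 198.0, 75.4]
tool_rot: [-3.141, -0.001, 1.288]
force: [-2.9, 1.0, 5.8]
width: 12.1
gripper_force: 58.8
t 5.5 tcp [581.3 198.   75.4] rpy [-1.80e+02 -1.00e-01  7.38e+01] F [-2.9  1.   5.8] T [ 0.23  0.5  -0.02] w 12.1 g 58.8 q7 -0.3
clock: 5.75
eef_pos: [581.2, 197.8, 75.4]
tool_rot: [-3.141, -0.001, 1.441]
force: [-2.5, 0.6, 5.5]
width: 11.8
gripper_force: 58.8
t 5.75 tcp [581.2 197.8  75.4] rpy [-1.80e+02 -1.00e-01  8.26e+01] F [-2.5  0.6  5.5] T [0.2  0.48 0.02] w 11.8 g 58.8 q7 -0.19
```

```bash
python3 -m handwheel '[[[0,0,-2],[0,0,0],1],[[0,0,0],[0,0,0],1]]'; python3 d.py;python3 -m handwheel '[[[0,0,-2],[0,0,0],1],[[0,0,-1],[0,0,0],1],[[0,0,0],[0,0,0],1]]'; python3 d.py
```

```text
clock: 5.92
eef_pos: [581.2, 197.7, 75.4]
tool_rot: [-3.141, -0.001, 1.473]
force: [-1.3, 1.7, 6.5]
width: 11.9
gripper_force: 59.0
t 5.92 tcp [581.2 197.7  75.4] rpy [-1.80e+02 -1.00e-01  8.44e+01] F [-1.3  1.7  6.5] T [ 0.2   0.48 -0.41] w 11.9 g 59.0 q7 -0.17
clock: 6.17
eef_pos: [581.1, 197.5, 75.4]
tool_rot: [-3.141, -0.002, 1.521]
force: [-3.7, 2.2, 6.5]
width: 12.2
gripper_force: 70.1
t 6.17 tcp [581.1 197.5  75.4] rpy [-1.80e+02 -1.00e-01  8.71e+01] F [-3.7  2.2  6.5] T [ 0.24  0.6  -1.49] w 12.2 g 70.1 q7 -0.13
```

```bash
python3 -m handwheel '[[[0,0,4],[0,0,0],1],[[0,0,0],[0.0145,-0.0024,0],1],[[0,0,0],[0.0145,-0.0024,0],1],[[0,0,0],[0,0,0],1]]'; python3 d.py
```

```text
clock: 6.5
eef_pos: [579.3, 230.1, 75.4]
tool_rot: [-3.141, -0.003, 1.459]
force: [-3.6, 2.6, 6.6]
width: 12.0
gripper_force: 59.0
t 6.5 tcp [579.3 230.1  75.4] rpy [-180.    -0.2   83.6] F [-3.6  2.6  6.6] T [ 0.42  0.63 -0.01] w 12.0 g 59.0 q7 -0.22
```

```bash
python3 -m handwheel '[[[0,0,0],[0.0145,-0.0024,0],1],[[0,0,0],[0.0145,-0.0024,0],1],[[0,0,0],[0.0145,-0.0024,0],1],[[0,0,0],[0.0145,-0.0024,0],1],[[0,0,0],[0,0,0],1]]'; python3 d.py
python3 -m handwheel '[[[0,0,0],[0,0,0],0.6],[[0,0,0],[0,0,0],0.6],[[0,0,0],[0,0,0],0.6],[[0,0,0],[0,0,-0.02],0.6],[[0,0,0],[0,0,-0.03],0.6]]'; python3 -m handwheel '[[[0,0,0],[0,0,-0.03],0.4],[[0,0,0],[0,0,-0.03],0.4],[[0,0,0],[0,0,0],0.4]]'; python3 d.py 486 -137 110 173.2
```

```text
clock: 6.92
eef_pos: [575.9, 289.6, 75.4]
tool_rot: [-3.141, -0.003, 1.46]
force: [-4.2, 1.5, 7.0]
width: 11.6
gripper_force: 59.2
t 6.92 tcp [575.9 289.6  75.4] rpy [-179.9   -0.2   83.7] F [-4.2  1.5  7. ] T [ 0.29  0.74 -0.06] w 11.6 g 59.2 q7 -0.31
clock: 7.33
eef_pos: [575.0, 283.3, 121.8]
tool_rot: [-3.136, 0.004, 1.455]
force: [-0.4, 1.0, -0.3]
width: 34.5
gripper_force: 0.0
clock: 7.58
eef_pos: [581.3, 285.3, 190.6]
tool_rot: [3.132, -0.005, 1.455]
force: [1.3, 0.3, 0.4]
width: 51.4
gripper_force: 0.0
t 7.58 tcp [581.3 285.3 190.6] rpy [179.4  -0.3  83.3] F [1.3 0.3 0.4] T [-0.01 -0.12  0.04] w 51.4 g 0.0 q7 -0.36
tool shift mm [-431.   -46.5   77.9] turn z -89.9
```

```bash
for i in 1 2 3; do python3 -m handwheel '[[[0,0,0],[-0.036,-0.004,0],0.3],[[0,0,0],[-0.036,-0.004,0],0.3],[[0,0,0],[-0.036,-0.004,0.01],0.3],[[0,0,0],[-0.036,-0.004,0.01],0.3]]' >/dev/null; done
for i in 1 2 3; do python3 -m handwheel '[[[0,0,-6],[0,0,0],0.3],[[0,0,-6],[0,0,0],0.3],[[0,0,-6],[0,0,0],0.3],[[0,0,-6],[0,0,0],0.3],[[0,0,-6],[0,0,0],0.3]]'>/dev/null; done; python3 -m handwheel '[[[0,0,0],[0,0,0],0.3]]'>/dev/null
python3 d.py 486 -137 5 173.2
python3 - <<'E'
from h import *
d=ctrl.get_image("top");s=ctrl.get_image("side")
cv2.imwrite("pics/e.png",cv2.resize(np.hstack([d["pixels"][120:260,300:440],s["pixels"][130:270,200:340]]),None,fx=2.8,fy=2.8)[:,:,::-1])
E
```

```text
t 9.92 tcp [ 479.5 -139.2  124. ] rpy [180.   -0.  173.5] F [ 0.8  0.6 -0. ] T [ 0.05 -0.01  0.02] w 59.8 g 0.0 q7 1.49
tool shift mm [ -6.3   2.9 119. ] turn z 0.3
```

View pics/e.png

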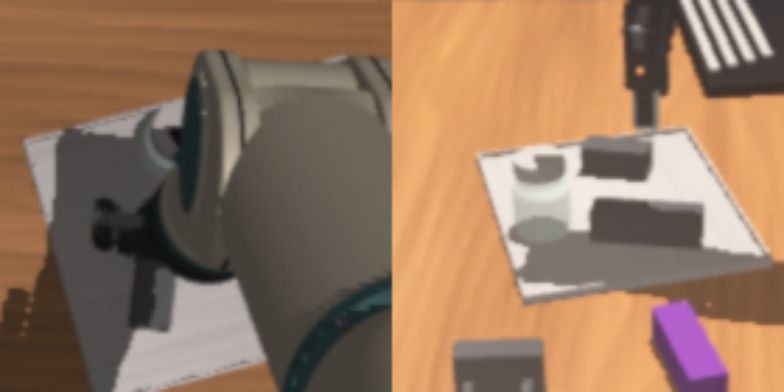

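Side half: the finger at (647,110) lines up with the middle of the tube at (647,222), and the jar is clear. Going down.

```bash
python3 -m handwheel '[[[0,0,0],[-0.006,0.003,0.03],0.3],[[0,0,0],[0,0,0.03],0.3],[[0,0,0],[0,0,0.03],0.3],[[0,0,0],[0,0,0.02],0.3],[[0,0,0],[0,0,0.006],0.3]]'>/dev/null
python3 -m handwheel '[[[0,0,0],[0,0,0],0.3],[[0,0,0],[0,0,0],0.3]]'>/dev/null
python3 d.py 486 -137 5 173.2
```

```text
t 10.6 tcp [ 486.5 -136.3    8.7] rpy [-180.     0.   173.4] F [-0.4  0.4  0.3] T [ 0.04 -0.06 -0.05] w 59.5 g 0.0 q7 1.42
tool shift mm [ 0.4 -0.8  3.7] turn z 0.2
```

```bash
python3 -m handwheel '[[[0,0,0],[0,0,0.002],0.5],[[0,0,0],[0,0,0],0.6],[[0,0,0],[0,0,0],0.7],[[0,0,0],[0,0,0],0.8],[[0,0,0],[0,0,0],0.8]]'>/dev/null
python3 -m handwheel '[[[0,0,0],[0,0,0],0.8],[[0,0,0],[0,0,0],0.8]]'>/dev/null
python3 d.py
```

```text
t 11.18 tcp [ 487.1 -137.     7.7] rpy [-1.799e+02  1.000e-01  1.734e+02] F [-1.2 -1.1  5.8] T [-0.27  0.12 -0.03] w 28.8 g 60.6 q7 1.42
```

```bash
python3 -m handwheel '[[[0,0,0],[0,0,-0.01],0.8],[[0,0,0],[0,0,-0.03],0.8],[[0,0,0],[0,0,-0.03],0.8],[[0,0,0],[0,0,-0.03],0.8],[[0,0,0],[0,0,-0.03],0.8]]'>/dev/null
for i in 1 2 3; do python3 -m handwheel '[[[0,0,6.7],[0,0,0],0.8],[[0,0,6.7],[0,0,0],0.8],[[0,0,6.7],[0,0,0],0.8],[[0,0,6.7],[0,0,0],0.8]]'>/dev/null; done
python3 -m handwheel '[[[0,0,0],[0,0,0],0.8]]'>/dev/null
python3 d.py 582.1 180.5 130 93.2
```

```text
t 12.68 tcp [ 485.9 -135.5  136.9] rpy [180.   -0.   92.9] F [ 0.4 -0.1 -3.8] T [0.01 0.01 0.  ] w 29.2 g 60.0 q7 0.48
tool shift mm [310.8 112.    7.1] turn z -0.3
```

```bash
for i in 1 2; do python3 -m handwheel '[[[0,0,0],[0.031,0.0112,0],0.8],[[0,0,0],[0.031,0.0112,0],0.8],[[0,0,0],[0.031,0.0112,0],0.8],[[0,0,0],[0.031,0.0112,0],0.8],[[0,0,0],[0.031,0.0112,0],0.8]]'>/dev/null; done
python3 -m handwheel '[[[0,0,-0.3],[0,0,0.02],0.8],[[0,0,0],[0,0,0.02],0.8],[[0,0,0],[0,0,0],0.8],[[0,0,0],[0,0,0],0.8]]'>/dev/null
python3 d.py 582.1 180.5 34 93.2
python3 - <<'E'
from h import *
d=ctrl.get_image("top");s=ctrl.get_image("side")
cv2.imwrite("pics/f.png",cv2.resize(np.hstack([d["pixels"][120:220,130:270],s["pixels"][210:310,170:310]]),None,fx=2.8,fy=2.8,interpolation=cv2.INTER_CUBIC)[:,:,::-1])
E
```

```text
t 13.85 tcp [580.3 178.9  95.7] rpy [-179.8    0.    93.4] F [ 0.  -0.3 -2.6] T [-0.01 -0.03  0.05] w 29.0 g 59.9 q7 -0.04
tool shift mm [ 1.6  2.1 61.7] turn z 0.2
```

View pics/f.png

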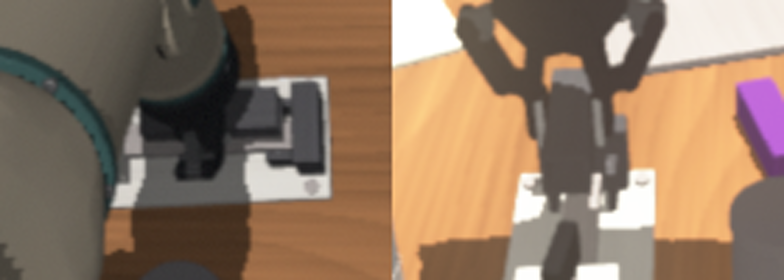

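The tube (left half, end at (282,110)) points at the slot between the ears, short of the jaw. Correcting by about 2 mm and lowering.

```bash
python3 -m handwheel '[[[0,0,0],[0.0015,0.002,0.02],0.8],[[0,0,0],[0,0,0.02],0.8],[[0,0,0],[0,0,0.01],0.8],[[0,0,0],[0,0,0],0.8],[[0,0,0],[0,0,0],0.8]]'>/dev/null
python3 d.py 582.1 180.5 34 93.2
```

```text
t 14.37 tcp [583.8 180.6  46.9] rpy [180.   -0.   93.3] F [ 0.4 -0.9 -2.3] T [-0.01 -0.03 -0.04] w 29.0 g 60.0 q7 -0.02
tool shift mm [ 0.  -1.8 12.9] turn z 0.1
```

```bash
python3 -m handwheel '[[[0,0,0],[0,-0.0015,0],0.8],[[0,0,0],[0,0,0],0.8],[[0,0,0],[0,0,0.005],0.8],[[0,0,0],[0,0,0.003],0.8],[[0,0,0],[0,0,0],0.8]]'>/dev/null
python3 d.py 582.1 180.5 34 93.2
python3 -m handwheel '[[[0,0,0],[0,0,0.003],0.8],[[0,0,0],[0,0,0],0.8],[[0,0,0],[0,0,0],0.8]]'>/dev/null
python3 d.py 582.1 180.5 34 93.2
```

```text
t 14.78 tcp [581.7 180.8  37.8] rpy [-180.     0.    93.3] F [-0.4 -0.2 -2.3] T [-0.06 -0.04 -0.05] w 29.0 g 60.0 q7 -0.02
tool shift mm [-0.4  0.4  3.8] turn z 0.1
t 15.03 tcp [581.9 180.8  35.1] rpy [-180.     0.    93.3] F [-0.1  0.3 -3.5] T [ 0.01 -0.03  0.01] w 29.0 g 60.0 q7 -0.02
tool shift mm [-0.3  0.2  1.1] turn z 0.1
```

```bash
python3 -m handwheel '[[[0,0,0],[0,0,0.001],0.8],[[0,0,0],[0,0,0],0.8]]'>/dev/null;python3 d.py
python3 -m handwheel '[[[0,0,0],[0,0,0.001],0.8],[[0,0,0],[0,0,0],0.8],[[0,0,0],[0,0,0],0.8]]'>/dev/null
python3 d.py
```

```text
t 15.2 tcp [582.1 180.9  34.2] rpy [-180.    -0.    93.3] F [ 0.2  0.2 -2.5] T [-0.07  0.01  0.05] w 29.1 g 60.0 q7 -0.02
t 15.45 tcp [582.2 180.9  33.8] rpy [180.   -0.   93.3] F [-1.2 -0.6  2.1] T [-0.15  0.36  0.01] w 29.3 g 60.7 q7 -0.02
```

Contact on the rail (Fz from -2.5 to +2). Releasing and lifting.

```bash
python3 -m handwheel '[[[0,0,0],[0,0,0],0.5],[[0,0,0],[0,0,0],0.4],[[0,0,0],[0,0,0],0.4],[[0,0,0],[0,0,0],0.4]]'>/dev/null; python3 d.py
python3 -m handwheel '[[[0,0,0],[0,0,-0.02],0.4],[[0,0,0],[0,0,-0.03],0.4],[[0,0,0],[0,0,-0.03],0.4],[[0,0,0],[0,0,-0.03],0.4],[[0,0,0],[0,0,-0.01],0.4]]'>/dev/null
python3 -m handwheel '[[[0,0,0],[0,0,0],0.4],[[0,0,0],[0,0,0],0.4]]'>/dev/null
python3 d.py 576 288.5 75.5 83.6
```

```text
t 15.78 tcp [582.3 180.9  33.3] rpy [180.   -0.   93.3] F [ 0.1 -0.4 -0.8] T [-0.01 -0.03  0.01] w 51.3 g 0.0 q7 -0.02
t 16.37 tcp [581.9 181.  153.2] rpy [180.   -0.   93.3] F [ 0.  -0.1 -0. ] T [-0.02  0.02  0.01] w 50.8 g 0.0 q7 -0.06
tool shift mm [107.6   0.3  77.8] turn z 9.7
```

```bash
python3 -m handwheel '[[[0,0,0],[0.027,0,0],0.4],[[0,0,0],[0.027,0,0],0.4],[[0,0,0],[0.027,0,0],0.4],[[0,0,0],[0.0265,0,0],0.4]]'>/dev/null
python3 -m handwheel '[[[0,0,5],[0,0,0],0.4],[[0,0,4.7],[0,0,0],0.4],[[0,0,0],[0,0,0],0.4],[[0,0,0],[0,0,0],0.4]]'>/dev/null
python3 d.py 576 288.5 75.5 83.6
python3 - <<'E'
from h import *
d=ctrl.get_image("top");s=ctrl.get_image("side")
cv2.imwrite("pics/g.png",cv2.resize(np.hstack([d["pixels"][120:220,130:270],s["pixels"][220:320,160:300]]),None,fx=2.8,fy=2.8,interpolation=cv2.INTER_CUBIC)[:,:,::-1])
E
```

```text
t 17.03 tcp [574.8 287.6 151.2] rpy [-1.798e+02  1.000e-01  8.380e+01] F [-0.8 -0.7 -1. ] T [-0.06  0.01  0.04] w 51.2 g 0.0 q7 -0.36
tool shift mm [ 1.3  1.3 75.7] turn z 0.2
```

View pics/g.png

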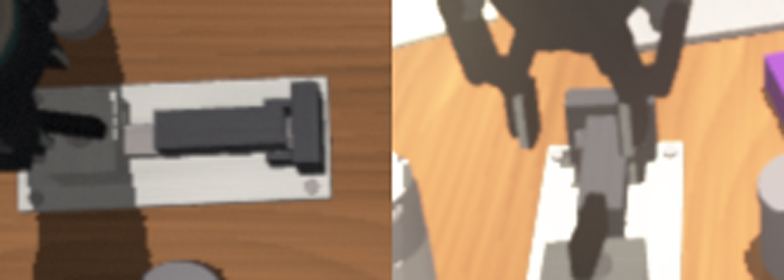

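The tube lies straight on the rail, its end between the ears with a small gap to the jaw at (288,130). The knob bar is turned loose at (70,125). Gripping the knob next.

```bash
python3 -m handwheel '[[[0,0,0],[0.001,0,0.025],0.4],[[0,0,0],[0,0,0.025],0.4],[[0,0,0],[0,0,0.02],0.4],[[0,0,0],[0,0,0.006],0.4],[[0,0,0],[0,0,0],0.4]]'>/dev/null
python3 -m handwheel '[[[0,0,0],[0,0,0],0.7],[[0,0,0],[0,0,0],0.8],[[0,0,0],[0,0,0],1],[[0,0,0],[0,0,0],1],[[0,0,0],[0,0,0],1]]'>/dev/null
python3 -m handwheel '[[[0,0,0],[0,0,0],1],[[0,0,0],[0,0,0],1]]'>/dev/null
python3 d.py
```

```text
t 18.13 tcp [576.  289.7  79. ] rpy [ 1.80e+02 -1.00e-01  8.36e+01] F [-2.7  0.2  5.4] T [-0.09  0.54 -0.04] w 12.0 g 59.3 q7 -0.33
```

```bash
python3 -m handwheel '[[[0,0,0],[-0.008,0.0013,0],1],[[0,0,0],[-0.008,0.0013,0],1],[[0,0,0],[-0.008,0.0013,0],1],[[0,0,0],[0,0,0],1]]'>/dev/null
python3 d.py
for i in 1 2 3; do python3 -m handwheel '[[[0,0,0],[-0.003,0.0005,0],1],[[0,0,0],[0,0,0],1]]'>/dev/null; python3 d.py; done
```

```text
t 18.47 tcp [577.4 263.2  79. ] rpy [180.   -0.   83.5] F [-2.7 -2.5  6.5] T [-0.39  0.47  0.01] w 12.1 g 59.4 q7 -0.29
t 18.63 tcp [577.5 261.8  79. ] rpy [ 1.80e+02 -1.00e-01  8.36e+01] F [-1.7 -0.2  6.5] T [-0.11  0.54 -0.  ] w 11.9 g 59.4 q7 -0.29
t 18.8 tcp [577.6 259.8  79. ] rpy [ 1.80e+02 -1.00e-01  8.36e+01] F [-3.1  0.6  6.1] T [ 0.18  0.53 -0.08] w 12.0 g 59.3 q7 -0.28
t 18.97 tcp [577.8 257.1  79. ] rpy [180.   -0.2  83.7] F [-2.8  2.3  4.7] T [ 0.4   0.48 -0.02] w 11.8 g 59.3 q7 -0.28
```

```bash
for i in 1 2 3; do python3 -m handwheel '[[[0,0,0],[-0.002,0.0003,0],1],[[0,0,0],[0,0,0],1]]'>/dev/null; python3 d.py; done
```

```text
t 19.13 tcp [577.9 255.4  79. ] rpy [180.   -0.2  83.7] F [-2.3  2.2  4.8] T [0.49 0.48 0.01] w 11.8 g 59.3 q7 -0.27
t 19.3 tcp [577.9 255.3  79. ] rpy [180.   -0.3  83.7] F [-1.5  5.5  4.8] T [ 1.16  0.51 -0.14] w 11.5 g 59.1 q7 -0.27
t 19.47 tcp [577.9 255.2  79. ] rpy [179.9  -0.4  83.8] F [-0.6  9.   2.8] T [ 1.77  0.46 -0.09] w 12.0 g 59.0 q7 -0.27
```

Contact where expected: the knob stopped at y = 255.3 against 254.8 predicted for the tube butted on the jaw. Holding the push and tightening.

```bash
python3 -m handwheel '[[[0,0,0],[-0.003,0.0005,0],1],[[0,0,0],[0,0,0],1],[[0,0,0],[0,0,0],1]]'>/dev/null; python3 d.py
for i in 1 2 3; do python3 -m handwheel '[[[0,0,6.5],[0,0,0],1],[[0,0,6.5],[0,0,0],1],[[0,0,6.5],[0,0,0],1],[[0,0,6.5],[0,0,0],1]]'>/dev/null; python3 d.py; done
python3 -m handwheel '[[[0,0,2],[0,0,0],1],[[0,0,0],[0,0,0],1]]'>/dev/null; python3 d.py
```

```text
t 19.72 tcp [577.9 255.1  79.1] rpy [179.9  -0.6  83.9] F [-0.7 13.9  1.6] T [ 2.68  0.42 -0.17] w 11.5 g 58.9 q7 -0.26
t 20.05 tcp [578.3 254.9  79. ] rpy [-179.8   -0.6   57.6] F [-1.  13.5  2.9] T [2.47 0.12 0.09] w 11.6 g 58.9 q7 -0.6
t 20.38 tcp [578.6 254.6  79. ] rpy [-179.6   -0.4   31.6] F [-0.5 12.4  2.4] T [2.3  0.01 0.08] w 11.8 g 59.0 q7 -0.94
t 20.72 tcp [578.7 254.2  79.1] rpy [-179.4   -0.2    5.6] F [ 0.1 11.2  3. ] T [2.1  0.08 0.08] w 12.0 g 59.2 q7 -1.29
t 20.88 tcp [578.7 254.1  79.1] rpy [-179.5   -0.2    3.8] F [-0.7 11.1  5.4] T [ 2.25  0.11 -0.  ] w 11.8 g 59.4 q7 -1.32
```

```bash
for i in 1 2; do python3 -m handwheel '[[[0,0,2],[0,0,0],1],[[0,0,0],[0,0,0],1]]'>/dev/null; python3 d.py; done
```

```text
t 21.05 tcp [578.7 254.1  79.1] rpy [-179.5   -0.2    2. ] F [-0.6 10.6  4. ] T [2.18 0.05 0.66] w 11.7 g 59.9 q7 -1.35
t 21.22 tcp [578.7 254.1  79.1] rpy [-1.795e+02 -1.000e-01  1.000e-01] F [ 0.7 10.8  4.5] T [2.18 0.08 1.3 ] w 11.7 g 66.6 q7 -1.37
```

Torque rose to 1.3 N m, so it is at the tight stop. Relaxing the push, releasing and lifting.

```bash
python3 -m handwheel '[[[0,0,-2],[0,-0.003,0],1],[[0,0,0],[0,-0.002,0],1],[[0,0,0],[0,0,0],1]]'>/dev/null; python3 d.py
python3 -m handwheel '[[[0,0,0],[0,0,0],0.6],[[0,0,0],[0,0,0],0.5],[[0,0,0],[0,0,0],0.4],[[0,0,0],[0,0,0],0.4]]'>/dev/null; python3 d.py
python3 -m handwheel '[[[0,0,0],[0,0,-0.02],0.4],[[0,0,0],[0,0,-0.03],0.4],[[0,0,0],[0,0,-0.03],0.4],[[0,0,0],[0,0,-0.03],0.4],[[0,0,0],[0,0,-0.03],0.4]]'>/dev/null
for i in 1 2; do python3 -m handwheel '[[[0,0,0],[-0.02,-0.025,0],0.4],[[0,0,0],[-0.02,-0.03,0],0.4],[[0,0,0],[-0.02,-0.03,0],0.4],[[0,0,0],[-0.02,-0.03,0],0.4],[[0,0,0],[0,0,0],0.4]]'>/dev/null; done;python3 d.py
python3 - <<'E'
from h import *
d=ctrl.get_image("top");s=ctrl.get_image("side")
cv2.imwrite("pics/i.png",cv2.resize(np.hstack([d["pixels"][120:220,130:270],s["pixels"][220:320,170:310]]),None,fx=2.8,fy=2.8,interpolation=cv2.INTER_CUBIC)[:,:,::-1])
print(blob(d,(155,140,205,185),lambda I:I.max(2)<50,107))
E
```

```text
t 21.47 tcp [578.7 254.3  79.1] rpy [-1.798e+02 -1.000e-01  1.900e+00] F [-1.   4.3  6.1] T [0.69 0.25 0.82] w 11.7 g 60.4 q7 -1.35
t 21.8 tcp [578.1 250.9  77.3] rpy [180.   -0.    1.6] F [-0.  -0.3  0.7] T [0.03 0.06 0.  ] w 51.0 g 0.0 q7 -1.36
t 23.05 tcp [404.9 485.  215.8] rpy [-179.8    0.3    2.3] F [-1.6  1.4 -0.1] T [0.08 0.05 0.03] w 51.0 g 0.0 q7 -1.9
(array([573.9, 250.3,  48.8,  14.4,   2.8]), (168, 152, 8, 24))
```

View pics/i.png

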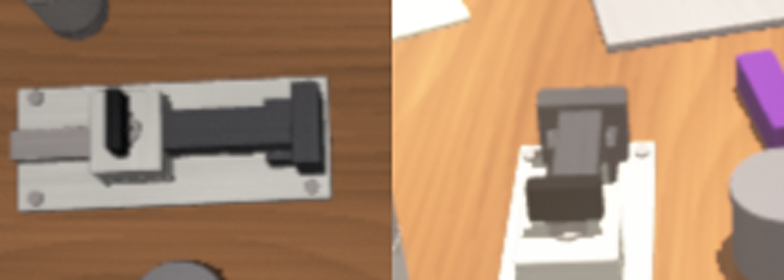

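The tube sits between carriage (165,130) and jaw (290,125) with no visible gap. The knob bar is square to the jig at 2.8°, so it is home. Handing in.

```bash
python3 -c "
from cell import ctrl
print(ctrl.finish_job())"
```

```text
the job is handed in; nothing more can be done
None
```

The long tube is clamped snugly between the carriage and the fixed jaw with the knob fully home. The short offcut, jar, spray can and tin were left alone, and I handed the job in at about 23 s of the 70 s allowed; the hand-in returned no verdict.

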